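# Unlatch the narrow ribbon case

### The job

Open the narrower of the two glazed wooden ribbon cases: turn the wing knob of the latch on its front ledge a quarter turn clockwise, seen from above, until its lid springs up, then let go. Leave the wider case latched.

Things in the scene. Friction and masses are not known exactly. Their poses are not given: they have to be found in the camera images.
- small_knob (a point): Grip point on the latch of the narrow case (in mm: 130 wide, 180 deep, 70 high, gold ribbon inside; the wide one is 230). Centre of a steel wing 46 long, 10 thick, 26 high, on the vertical turning axis; 29 above the case's flat top, mid-width, 35 behind the front face (toward the robot). Axes turn with it: y along the wing, x across it (fingers close along x), z up. Either case may stand left.
- small_latch (a joint): Turn of the narrow case's latch, rad: 0 latched, grows clockwise seen from above to its stop at 1.57; starts at 0 to 0.12. Friction about 0.1 N m; stays where left. Under the wing: a boss 20 mm wide and a tongue 12 mm wide along the knob's +x, 34 mm long from the axis, top 6 mm above the case. Latched, it points away from the robot over the lid; it clears the lid at about 1.1 rad.
- small_lid (a joint): Opening of the narrow case's glazed lid, rad: 0 shut, flush with the case's top; 0.6 its open stop. Hinged along the back, 134 mm behind the latch axis; its free edge lies 20 mm behind that axis. A light spring (2 N at the free edge) raises it by itself to the stop once the tongue is clear.
- large_latch (a joint): Turn of the same kind of latch on the wide case, which looks alike but is 230 mm wide with a red ribbon inside. Rad, same meaning: 0 latched; starts at 0 to 0.12 and is to be left so.

How it is judged:
At the end, for the whole second after the job is handed in: The narrow case's latch is turned clockwise to 1.1 rad (63 degrees) or more, its lid stands open by 0.4 rad (23 degrees) or more, and the wide case's latch is still at less than 0.4 rad (23 degrees) (value of joint small_latch above 1.1 rad and value of joint small_lid above 0.4 rad and value of joint large_latch below 0.4 rad); the robot touches nothing.
It fails at once if the wide case's latch is turned by more than 0.4 rad (23 degrees) (value of joint large_latch above 0.4 rad).
It also fails if it takes over 32 s, if anything falls off the work surface, if the arm or the gripper's body presses on something with over 40 N, if the wrist force passes 120 N, or if a joint passes its speed limit or range.

### The arm

A 6-joint arm with a two-finger parallel gripper is mounted at the origin on the work surface; the furniture and walls round the work are solid. World frame = base frame: x ahead of the robot, y to its left, z up, the work surface at z = 0. Lengths are in m, angles in rad, forces in N, time in s.
With the tool pointing down it reaches from about 0.35 to 0.975 m from the base axis. Payload 4.9 kg.
Tool frame: the origin (TCP) lies on the mounting face of the last link; the fingertips stand 173 mm ahead of it and the grasp point (between the pads) lies 155 mm ahead of it; z points along the fingers, y is the direction in which the jaws open and shut (so a half turn about z gives the same grasp; the last joint's range is limited). The gripper opens to 85 mm and grips with 20 to 120 N. Pads are 22 mm wide; open, the fingers measure 114 mm over their backs; the gripper's body (76 mm by 85 mm) begins 54 mm behind the grasp point. The pads swing forward as they close: fully open they stand 13 mm farther back than shut.
Start: joints at [-1.383, 0.053, 1.613, -0, 1.476, -0.119], TCP at [0.189, -0.596, 0.405] pointing down, gripper open.
Joint ranges: [-3.01, 3.01], [-1.01, 2.22], [0.06, 2.58], [-1.02, 4.17], [0.09, 2.62], [-3.14, 3.14]. Speed limits (rad/s): [2.57, 2.57, 3.14, 3.14, 3.14, 3.14].

### API

Orientations are given as a unit quaternion [w, x, y, z].
In Python, from plant import manip gives the robot as it stands.
- The arm moves only by the tool play_rows, never from a script. Its argument "increments" is a list of rows, each an object with "offset": the shift along the tool's x, y, z in mm, a list of three; "twist": the turn about the tool's z in rad; "grip": the opening, from 0 (shut) to 1 (fully open). In form: [{"offset": [dx, dy, dz], "twist": twist, "grip": grip}, ...]. A call has 1 to 5 rows; each row is the pose to reach, as a shift and turn from the pose commanded when the call began, along the tool's axes at that moment; what a row does not reach only later rows make up. A row lasts 1/12 s, in which the tool goes at most 41.7 mm and 7.16 degrees, less where a joint would pass 70% of its speed; a pose out of reach is approached as far as the arm can. A call with a gripper value outside its range is refused whole. The fingers move at their own pace and stop on an object; the grip force is fixed at half the most. Time passes only in rows, so rows that repeat a pose let the fingers close. It gives the time, the measured TCP pose, the force and the opening at its end, in the units of the state.
- manip.state(): the state, without advancing time (a new reading comes with each control period).
- manip.grab_frame(name): name is "scene" or "top" or "wrist"; returns the picture (400x640x3 uint8, blue, green, red); there is no depth.
- manip.get_calibration(name): a dict with "fx", "fy", "cx", "cy" (pixels), "T" (4x4, takes a point from camera to world coordinates). Camera axes: x right, y down, z forward; pixel columns grow to the right and rows downward; lengths in m; the calibration is good to about 2 mm. The wrist camera is an equidistant fisheye: a pixel r from the principal point sees the ray r / f radians off the axis. A picture is of the moment at which its call begins: read the wrist's pose just before it. get_calibration takes no time and is no camera call; for the wrist camera it gives the pose at the moment of the call.
- manip.job_done(): hands the job in, once; it reports no verdict.
Trained networks look in the newest picture that a camera, given by its name, has taken for a name from the list of things; names that differ only in an ending like _2 or _b are one class to them, and where a whole thing is asked for, a point or a joint stands for the part that bears it (a point fixed in the world has none). Each returns a list of dicts, best first, with "p" (0 to 1); they miss things now and then, are a little off and sometimes report something else, mostly with a low value. They report only what shows in the picture. A call takes as long as a camera call.
- manip.boxes_of(query, camera): "xyz" ([x, y, z] in m, in the coordinates of the camera as it stood for that picture, good to about 4 mm: the middle of the surface that is visible of it).
- manip.tip_of(query, camera): "xyz" ([x, y, z] in m, in the coordinates of the camera as it stood for that picture, good to about 4 mm: a listed point, or the origin of a listed thing).
The state is a dict: "time": time; "joint_pos": joint angles; "joint_vel": joint speeds; "joint_efforts": joint torques, N m; "tool_pos": TCP position; "tool_rot": TCP orientation; "contact_force": force on the tool from outside, world axes, zero at the start; "ft_torque": the same for the moment, N m; "gripper_width": opening from 0.0 (shut) to 1.0 (fully open).
Only numpy, scipy, OpenCV 4.12 (cv2) and the standard library are available. Lean on these libraries where they do the work, as an engineer would, in place of code of your own. Each camera call takes 0.05 s, during which the arm holds its last target. There are 200 camera calls.

## Working session

There is one attempt and no reset: what is moved stays moved. The work goes in short steps, Python scripts to look and compute and a tool call to move; the robot and the scene stay as the last step left them, time stands still between calls to the robot, and variables do not carry over. Pictures are saved under pics/ and viewed, about 8 in all and at most 12, crops included, and the job is handed in when it is done.

Besides the shell and the picture viewer there is one more tool, called after "Request:" as name(argument=value, ...) on one line, values as JSON. play_rows: Moves the arm, as the interface text tells. Its arguments: {"type":"object","properties":{"increments":{"type":"array"}},"required":["increments"]}

```bash
mkdir -p pics
cat > h.py <<'E'
import numpy as np, cv2
from plant import manip
def find(q,cam,n=3):
    T=np.array(manip.get_calibration(cam)["T"])
    img=manip.grab_frame(cam)
    for f in (manip.tip_of,manip.boxes_of):
        for d in f(q,cam)[:n]:
            print(q,cam,f.__name__,round(d["p"],2),np.round((T@np.r_[d["xyz"],1])[:3],4))
    return img
E
python3 - <<'E'
from h import *
a=find("small_knob","top");b=find("small_knob","scene");find("small_lid","top");find("large_latch","top")
cv2.imwrite("pics/a.png",a);cv2.imwrite("pics/b.png",b)
s=manip.state();print(s)
for c in("top","scene"):print(manip.get_calibration(c))
E
```

```text
small_knob top call 0.73 [0.5348 0.1364 0.1011]
small_knob top call 0.59 [0.5379 0.1396 0.1094]
small_knob scene call 0.58 [0.5338 0.1344 0.1006]
small_knob scene call 0.9 [0.5295 0.1402 0.0943]Traceback (most recent call last):
  File "<stdin>", line 2, in <module>
  File "h.py", line 7, in find
    for d in f(q,cam)[:n]:
             ~^^^^^^^
ValueError: it knows: small_knob
```

Run:
```python
from h import *
a=find("small_knob","top");b=find("small_knob","scene")
cv2.imwrite("pics/a.png",a);cv2.imwrite("pics/b.png",b)
s=manip.state();print(s["time"],s["tool_pos"],s["tool_rot"])
for c in("top","scene"):print(manip.get_calibration(c))
```

```text
small_knob top call 0.53 [0.5343 0.1371 0.1006]
small_knob top call 0.73 [0.5379 0.1352 0.1095]
small_knob top call 0.62 [ 0.5536 -0.2154  0.1079]
small_knob scene call 0.83 [0.5338 0.136  0.0987]
small_knob scene call 0.77 [0.526  0.143  0.0977]
0.65 [ 0.1887536  -0.595804    0.40473809] [1.67325972e-05 9.88257004e-01 1.52800831e-01 1.41216127e-05]
{'fx': 440.08202707233636, 'fy': 440.08202707233636, 'cx': 322.50215576061817, 'cy': 192.7289959106555, 'T': array([[-0.01946298, -0.99518459,  0.09606675,  0.5099627 ],
       [-0.99941137,  0.01665021, -0.02999461, -0.00545861],
       [ 0.02825064, -0.09659399, -0.99492286,  0.98545089],
       [ 0.        ,  0.        ,  0.        ,  1.        ]])}
{'fx': 493.29623122296664, 'fy': 493.29623122296664, 'cx': 309.4439859916168, 'cy': 182.23327838406664, 'T': array([[-0.71944111, -0.28245458,  0.63452652,  0.01386202],
       [-0.69416258,  0.32305602, -0.64325199,  0.60785698],
       [-0.02329814, -0.90324649, -0.42848919,  0.53006013],
       [ 0.        ,  0.        ,  0.        ,  1.        ]])}
```

View pics/a.png

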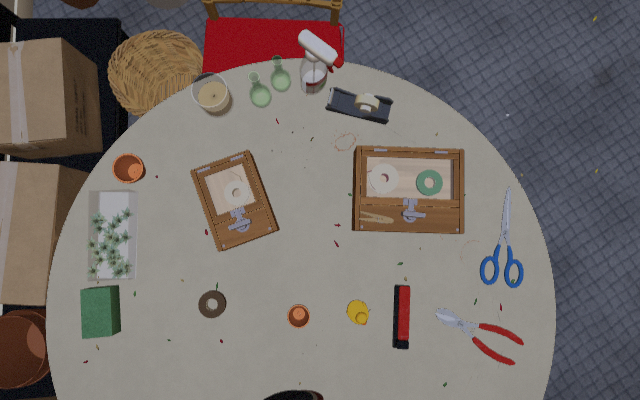

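View pics/b.png

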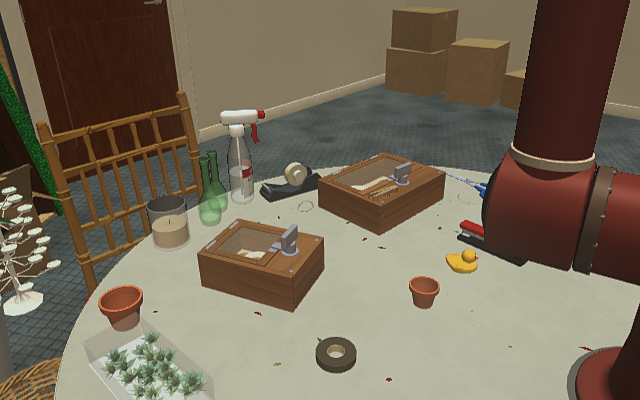

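The top view shows the narrow case at left, with its knob near (240,222) px. The wide case is at right, knob near (412,211). The networks put the narrow knob at about (0.534, 0.136, 0.10), which agrees with the expected height of 0.099. Next I'll get the case and wing yaw.

Run:
```python
from h import *
a=cv2.imread("pics/a.png")[140:260,180:290];b=cv2.imread("pics/b.png")[210:310,190:330]
a=cv2.resize(a,None,fx=5,fy=5,interpolation=2)
cv2.imwrite("pics/c.png",a)
c=manip.get_calibration("top");T=np.array(c["T"])
def px(p):
    q=np.linalg.inv(T)@np.r_[p,1];return c["fx"]*q[0]/q[2]+c["cx"],c["fy"]*q[1]/q[2]+c["cy"]
print(px([.534,.136,.099]))
w=manip.get_calibration("wrist");print(w)
```

```text
(np.float64(239.0451636196475), np.float64(224.76416736197442))
{'fx': 309.70691628693146, 'fy': 309.70691628693146, 'cx': 312.67379609879265, 'cy': 197.47967963541362, 'T': array([[ 3.00596245e-01, -9.16112540e-01, -2.65291747e-01,
         2.55177683e-01],
       [-9.53751213e-01, -2.88943920e-01, -8.28856735e-02,
        -5.73935206e-01],
       [-7.21832261e-04,  2.77937447e-01, -9.60598904e-01,
         3.73443641e-01],
       [ 0.00000000e+00,  0.00000000e+00,  0.00000000e+00,
         1.00000000e+00]])}
```

View pics/c.png

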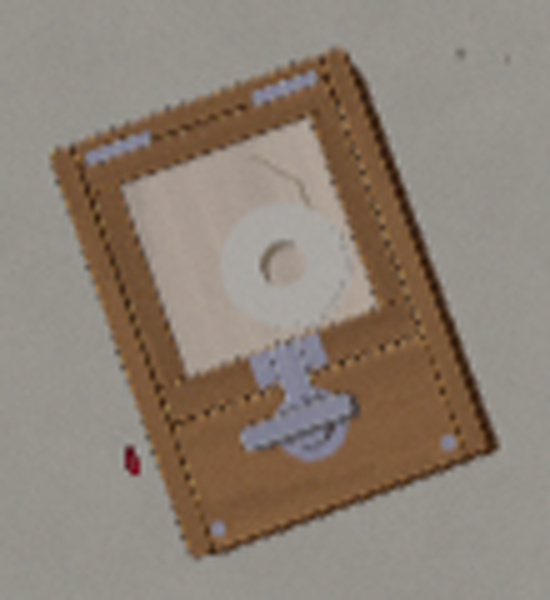

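The crop shows the narrow case's top corners: front-left (195,553), front-right (495,445), back-left (57,155), back-right (345,52). The wing runs from (247,440) to (354,406), and the tongue points away over the lid. So the latch is shut.

```bash
cat >> h.py <<'E'
def ray(cam,u,v,z):
    c=manip.get_calibration(cam);T=np.array(c["T"])
    d=T[:3,:3]@[(u-c["cx"])/c["fx"],(v-c["cy"])/c["fy"],1];return T[:3,3]+d*(z-T[2,3])/d[2]
E
python3 - <<'E'
from h import *
g=lambda u,v,z:ray("top",180+(u-2)/5,140+(v-2)/5,z)
fl,fr,bl,br=[g(u,v,.07) for u,v in((195,553),(495,445),(57,155),(345,52))]
ang=lambda d:np.arctan2(d[1],d[0])
print(np.linalg.norm(fl-fr),np.linalg.norm(fl-bl),ang(bl-fl),ang(br-fr),ang(fl-fr)-np.pi/2,ang(bl-br)-np.pi/2)
m=(fl+fr)/2;mb=(bl+br)/2;d=(mb-m)/np.linalg.norm(mb-m);print("axis",m+.035*d)
a,b=g(247,440,.112),g(354,406,.112);print("wing",(a+b)/2,np.linalg.norm(a-b),ang(a-b)-np.pi/2)
s=manip.state();print(s["tool_pos"],s["tool_rot"],s["joint_pos"])
from scipy.spatial.transform import Rotation as R
q=s["tool_rot"];print(R.from_quat(np.r_[q[1:],q[0]]).as_matrix().round(3))
E
```

```text
0.13008655616556516 0.17547773348117 0.3347958643702082 0.3538263908638207 0.3273251488184674 0.33669731247932955
axis [0.53737254 0.13263788 0.07      ]
wing [0.53474166 0.13261035 0.112     ] 0.043823687006697344 0.2912915254319066
[ 0.1887536  -0.595804    0.40473809] [1.67325972e-05 9.88257004e-01 1.52800831e-01 1.41216127e-05] [-1.38300195e+00  5.26819632e-02  1.61286101e+00  2.71978688e-05
  1.47601526e+00 -1.19011733e-01]
[[ 0.953  0.302  0.   ]
 [ 0.302 -0.953 -0.   ]
 [ 0.     0.    -1.   ]]
```

Request:
play_rows(increments=[{"offset":[27,-29,0],"twist":0,"grip":1},{"offset":[54,-58,0],"twist":0,"grip":1},{"offset":[82,-88,0],"twist":0,"grip":1},{"offset":[110,-118,0],"twist":0,"grip":0.8},{"offset":[137,-147,0],"twist":0,"grip":0.6}])

```text
time: 1.07
tool_pos: [0.2753, -0.4125, 0.4047]
tool_rot: [0.0, 0.988, 0.152, 0.0]
contact_force: [0.7, -0.3, -0.0]
gripper_width: 0.75
```

Request:
play_rows(increments=[{"offset":[27,-29,0],"twist":0,"grip":0.6},{"offset":[54,-58,0],"twist":0,"grip":0.6},{"offset":[82,-88,0],"twist":0,"grip":0.6},{"offset":[110,-118,0],"twist":0,"grip":0.6},{"offset":[137,-147,0],"twist":0,"grip":0.6}])

```text
time: 1.48
tool_pos: [0.3614, -0.2308, 0.405]
tool_rot: [0.0, 0.988, 0.153, 0.0]
contact_force: [0.6, -0.3, 0.2]
gripper_width: 0.603
```

Request:
play_rows(increments=[{"offset":[27,-29,0],"twist":0,"grip":0.6},{"offset":[54,-58,0],"twist":0,"grip":0.6},{"offset":[82,-88,0],"twist":0,"grip":0.6},{"offset":[110,-118,0],"twist":0,"grip":0.6},{"offset":[137,-147,0],"twist":0,"grip":0.6}])

```text
time: 1.9
tool_pos: [0.4477, -0.0491, 0.4052]
tool_rot: [0.0, 0.988, 0.153, 0.001]
contact_force: [1.4, -0.8, 0.1]
gripper_width: 0.6
```

Request:
play_rows(increments=[{"offset":[27,-29,0],"twist":0,"grip":0.6},{"offset":[54,-58,0],"twist":0,"grip":0.6},{"offset":[82,-88,0],"twist":0,"grip":0.6},{"offset":[110,-118,0],"twist":0,"grip":0.6},{"offset":[137,-147,0],"twist":0,"grip":0.6}])

```text
time: 2.32
tool_pos: [0.534, 0.1326, 0.405]
tool_rot: [0.0, 0.988, 0.153, 0.0]
contact_force: [0.7, -0.9, 0.8]
gripper_width: 0.597
```

Request:
play_rows(increments=[{"offset":[0,0,0],"twist":-0.12,"grip":0.6},{"offset":[0,0,0],"twist":-0.24,"grip":0.6},{"offset":[0,0,0],"twist":-0.36,"grip":0.6},{"offset":[0,0,0],"twist":-0.48,"grip":0.6},{"offset":[0,0,0],"twist":-0.6,"grip":0.6}])

```text
time: 2.73
tool_pos: [0.5336, 0.1305, 0.4047]
tool_rot: [0.0, 0.898, 0.441, -0.0]
contact_force: [0.1, -0.1, -0.2]
gripper_width: 0.599
```

Request:
play_rows(increments=[{"offset":[0,0,0],"twist":-0.12,"grip":0.6},{"offset":[0,0,0],"twist":-0.24,"grip":0.6},{"offset":[0,0,0],"twist":-0.36,"grip":0.6},{"offset":[0,0,0],"twist":-0.48,"grip":0.6},{"offset":[0,0,0],"twist":-0.6,"grip":0.6}])

```text
time: 3.15
tool_pos: [0.5336, 0.1302, 0.4048]
tool_rot: [0.0, 0.727, 0.686, 0.0]
contact_force: [1.0, 0.9, -0.0]
gripper_width: 0.598
```

Request:
play_rows(increments=[{"offset":[0,0,0],"twist":-0.12,"grip":0.6},{"offset":[0,0,0],"twist":-0.24,"grip":0.6},{"offset":[0,0,0],"twist":-0.355,"grip":0.6},{"offset":[0,0,0],"twist":-0.355,"grip":0.6},{"offset":[0,0,0],"twist":-0.355,"grip":0.6}])

```text
time: 3.57
tool_pos: [0.5336, 0.1302, 0.4048]
tool_rot: [0.0, 0.598, 0.801, 0.0]
contact_force: [-0.6, -0.2, -0.8]
gripper_width: 0.6
```

Run:
```python
from h import *
from scipy.spatial.transform import Rotation as R
w=find("small_knob","wrist");cv2.imwrite("pics/d.png",w);find("small_knob","wrist");find("small_knob","scene")
s=manip.state();q=s["tool_rot"];M=R.from_quat(np.r_[q[1:],q[0]]).as_matrix();print(M.round(3),s["joint_pos"].round(2) if hasattr(s["joint_pos"],'round') else s["joint_pos"])
print("jaw yaw",np.arctan2(M[1,1],M[0,1]))
c=manip.get_calibration("wrist");T=np.array(c["T"])
p=np.linalg.inv(T)@np.r_[.535,.134,.112,1];r=np.hypot(p[0],p[1]);th=np.arctan2(r,p[2]);print(c["cx"]+c["fx"]*th*p[0]/r,c["cy"]+c["fx"]*th*p[1]/r)
```

```text
small_knob wrist call 0.69 [0.5319 0.1341 0.0953]
small_knob wrist call 0.9 [0.5406 0.1407 0.1102]
small_knob wrist call 0.82 [0.5373 0.1353 0.0983]
small_knob wrist call 0.68 [0.5364 0.1391 0.1081]
small_knob scene call 0.9 [0.5339 0.1365 0.1003]
small_knob scene call 0.74 [0.5283 0.1429 0.0947]
small_knob scene call 0.17 [ 0.5409 -0.2089  0.0924]
[[-0.287  0.958 -0.   ]
 [ 0.958  0.287 -0.   ]
 [ 0.    -0.    -1.   ]] [ 0.1  -0.13  1.79 -0.    1.48 -0.19]
jaw yaw 0.2906155737316991
316.33332644268853 189.47077305151376
```

View pics/d.png

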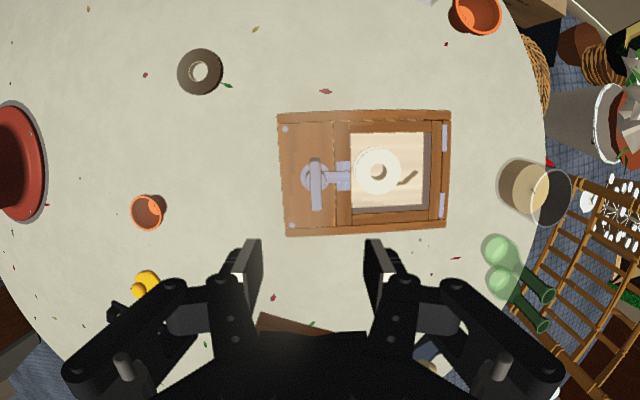

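The wrist view shows the wing centred at (316,186) and vertical in the picture, so it's square to the jaws. I'll shift 5 mm and descend.

Request:
play_rows(increments=[{"offset":[5,2.5,30],"twist":0,"grip":0.6},{"offset":[5,2.5,60],"twist":0,"grip":0.6},{"offset":[5,2.5,85],"twist":0,"grip":0.6},{"offset":[5,2.5,100],"twist":0,"grip":0.6},{"offset":[5,2.5,100],"twist":0,"grip":0.6}])

```text
time: 4.43
tool_pos: [0.5329, 0.1356, 0.2999]
tool_rot: [-0.003, 0.597, 0.802, -0.003]
contact_force: [-0.2, 0.0, 0.1]
gripper_width: 0.6
```

Request:
play_rows(increments=[{"offset":[0,0,15],"twist":0,"grip":0.6},{"offset":[0,0,30],"twist":0,"grip":0.6},{"offset":[0,0,42],"twist":0,"grip":0.6},{"offset":[0,0,49],"twist":0,"grip":0.6},{"offset":[0,0,49],"twist":0,"grip":0.6}])

```text
time: 4.85
tool_pos: [0.5341, 0.1357, 0.2544]
tool_rot: [-0.001, 0.597, 0.802, -0.001]
contact_force: [-0.7, -0.9, -0.1]
gripper_width: 0.599
```

Run:
```python
from h import *
w=manip.grab_frame("wrist")[130:400,140:480];b=manip.grab_frame("scene")[170:320,170:370]
o=np.zeros((300*2-60,680,3),np.uint8);cv2.imwrite("pics/e.png",cv2.resize(w,None,fx=2,fy=2))
print(manip.state()["contact_force"],manip.state()["tool_pos"])
```

```text
[-0.99940782  0.80268874  0.54809451] [0.53481035 0.13578545 0.25628396]
```

View pics/e.png

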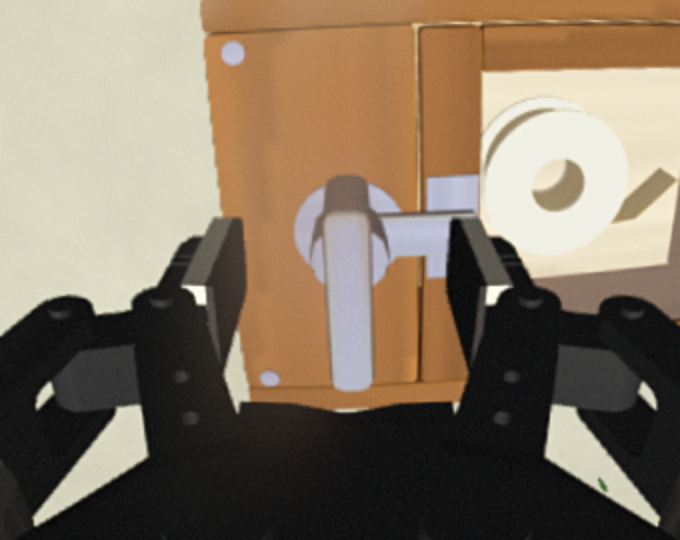

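The wing sits midway between the pads and parallel to them, so I'll close the gripper.

Request:
play_rows(increments=[{"offset":[0,0,0],"twist":0,"grip":0.4},{"offset":[0,0,0],"twist":0,"grip":0.2},{"offset":[0,0,0],"twist":0,"grip":0.0},{"offset":[0,0,0],"twist":0,"grip":0.0},{"offset":[0,0,0],"twist":0,"grip":0.0}])

```text
time: 5.37
tool_pos: [0.5346, 0.1357, 0.2571]
tool_rot: [-0.0, 0.597, 0.802, -0.0]
contact_force: [-3.8, -0.1, 5.9]
gripper_width: 0.18
```

Request:
play_rows(increments=[{"offset":[0,0,0],"twist":0,"grip":0},{"offset":[0,0,0],"twist":0.04,"grip":0},{"offset":[0,0,0],"twist":0.1,"grip":0},{"offset":[0,0,0],"twist":0.18,"grip":0},{"offset":[0,0,0],"twist":0.26,"grip":0}])

```text
time: 5.78
tool_pos: [0.5347, 0.1357, 0.2571]
tool_rot: [0.0, 0.697, 0.717, -0.0]
contact_force: [-3.7, -1.0, 5.4]
gripper_width: 0.183
```

Request:
play_rows(increments=[{"offset":[0,0,0],"twist":0.08,"grip":0},{"offset":[0,0,0],"twist":0.16,"grip":0},{"offset":[0,0,0],"twist":0.24,"grip":0},{"offset":[0,0,0],"twist":0.32,"grip":0},{"offset":[0,0,0],"twist":0.4,"grip":0}])

```text
time: 6.2
tool_pos: [0.5347, 0.1357, 0.2571]
tool_rot: [0.0, 0.826, 0.564, -0.0]
contact_force: [-2.6, -1.6, 4.7]
gripper_width: 0.178
```

Request:
play_rows(increments=[{"offset":[0,0,0],"twist":0.08,"grip":0},{"offset":[0,0,0],"twist":0.16,"grip":0},{"offset":[0,0,0],"twist":0.24,"grip":0},{"offset":[0,0,0],"twist":0.32,"grip":0},{"offset":[0,0,0],"twist":0.4,"grip":0}])

```text
time: 6.62
tool_pos: [0.5348, 0.1357, 0.2571]
tool_rot: [0.0, 0.921, 0.389, 0.0]
contact_force: [-1.7, -1.5, 5.6]
gripper_width: 0.179
```

Request:
play_rows(increments=[{"offset":[0,0,0],"twist":0.08,"grip":0},{"offset":[0,0,0],"twist":0.16,"grip":0},{"offset":[0,0,0],"twist":0.24,"grip":0},{"offset":[0,0,0],"twist":0.32,"grip":0},{"offset":[0,0,0],"twist":0.38,"grip":0}])

```text
time: 7.03
tool_pos: [0.5348, 0.1356, 0.2571]
tool_rot: [0.0, 0.978, 0.208, 0.0]
contact_force: [-1.9, -2.2, 4.1]
gripper_width: 0.182
```

Run:
```python
from h import *
w=manip.grab_frame("wrist");b=manip.grab_frame("scene")[170:320,170:370]
cv2.imwrite("pics/f.png",np.vstack([cv2.resize(b,(400,300)),cv2.resize(w,(400,250))]))
s=manip.state();print(s["contact_force"],s["ft_torque"],s["tool_pos"],s["gripper_width"])
```

```text
[-2.43050526 -2.75129997  5.92034478] [-0.33325913  0.50925948 -0.01337217] [0.53486229 0.13556879 0.25710548] 0.17910452179418712
```

View pics/f.png

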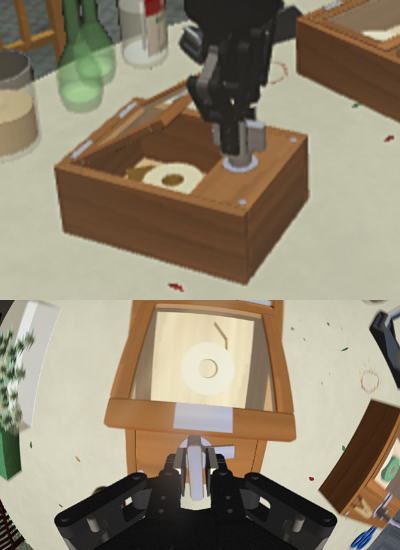

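The lid stands open and the latch is turned. Now I'll release and rise.

Request:
play_rows(increments=[{"offset":[0,0,0],"twist":0,"grip":0.3},{"offset":[0,0,0],"twist":0,"grip":0.5},{"offset":[0,0,0],"twist":0,"grip":0.5},{"offset":[0,0,0],"twist":0,"grip":0.5},{"offset":[0,0,0],"twist":0,"grip":0.5}])

```text
time: 7.55
tool_pos: [0.5345, 0.1358, 0.2555]
tool_rot: [-0.0, 0.978, 0.209, -0.0]
contact_force: [-0.2, 1.1, 0.7]
gripper_width: 0.501
```

Request:
play_rows(increments=[{"offset":[0,0,-15],"twist":0,"grip":0.5},{"offset":[0,0,-40],"twist":0,"grip":0.5},{"offset":[0,0,-75],"twist":0,"grip":0.5},{"offset":[0,0,-110],"twist":0,"grip":0.5},{"offset":[0,0,-140],"twist":0,"grip":0.5}])

```text
time: 7.97
tool_pos: [0.5345, 0.1358, 0.3979]
tool_rot: [0.0, 0.978, 0.209, 0.001]
contact_force: [0.2, -0.3, 0.7]
gripper_width: 0.503
```

Request:
play_rows(increments=[{"offset":[0,0,0],"twist":0,"grip":0.5},{"offset":[0,0,0],"twist":0,"grip":0.5},{"offset":[0,0,0],"twist":0,"grip":0.5}])

```text
time: 8.22
tool_pos: [0.5343, 0.1358, 0.3949]
tool_rot: [-0.0, 0.978, 0.209, -0.001]
contact_force: [0.4, 0.4, -0.0]
gripper_width: 0.5
```

Run:
```python
from h import *
w=manip.grab_frame("wrist");b=manip.grab_frame("scene")[150:300,180:460]
cv2.imwrite("pics/g.png",np.vstack([cv2.resize(b,(560,300)),cv2.resize(w[50:330],(560,245))]))
s=manip.state();print(s["time"],s["contact_force"],s["tool_pos"],s["gripper_width"])
```

```text
8.3167 [ 0.1733092   0.92834914 -0.72701339] [0.53407731 0.13570151 0.39337349] 0.5014844846750728
```

View pics/g.png

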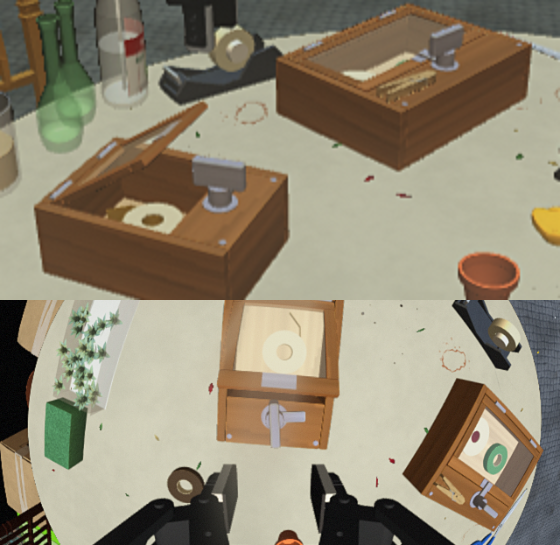

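The narrow lid stands open and its wing points front to back, with the tongue off to the right and clear of the lid. The wide case is still latched, and the gripper is well clear of everything.

```bash
python3 -c "
from plant import manip
print(manip.job_done())"
```

```text
the job is handed in; nothing more can be done
None
```

The narrow case is open: I turned its latch about 1.44 rad clockwise, the lid sprang up, and I let go. I then raised the tool about 14 cm clear and handed the job in at about 8.3 s.

- **Final pictures:** they show the narrow lid standing open with its tongue clear, and the wide case still latched. The force on the tool was close to zero. I judged the latch and lid angles from the pictures and did not measure them.
- **Small disagreements:**
  - The gripper read 0.18 while holding the wing, about 15 mm if the scale is linear, though the wing is 10 mm thick. The grip still held through the turn.
  - The case depth measured 175 mm against the stated 180 mm. The width matched at 130 mm.
  - The ribbon in the narrow case looked whitish and not gold, so I told the cases apart by width.

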